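# Put the caliper away in its fitted case

### The job

Put the caliper away in its wooden case: close its jaws fully, lay it display up in its fitted bed so that it lies fully home, then shut the lid and turn the brass turnbutton square over the lid's edge so that the lid is secured. Leave the steel block beside the caliper where it is.

Things in the scene. Friction and masses are not known exactly. Their poses are not given: they have to be found in the camera images.
- caliper_slide (a point): Centre of the grey slide (display unit) of a steel digital caliper lying display up. Caliper axes: beam along y, head with fixed jaw at the +y end, both jaws point to -x, z up. Slide: 34 mm wide (x), 14 mm high, underside 7.5 mm below this point, plain sides from y = -27 to +34 mm of it. Caliper: 152 mm long, 70 mm wide, 0.13 to 0.21 kg, centre of mass within 20 mm of this point when shut.
- moving_jaw (a point): Middle of the moving jaw, a part of the slide, 30 mm to the -x side of the beam's centre line and 4 mm above the caliper's underside: 17.5 mm wide along y, 8 mm thick, running from the slide's side (13 mm to +x of this point) to its tip 16 mm to -x, narrower in the last 8 mm.
- caliper_head (a point): Middle of the fixed jaw, shaped like the moving jaw and facing it, same axes: 4 mm above the underside, 17.5 mm wide along y, 8 mm thick. Closed, it lies 18 mm to +y of the moving jaw's middle, and 62 mm to +y and 30 mm to -x of the slide's centre. The outer faces of both jaws are square to the beam.
- caliper_jaw (a joint): Opening between the caliper's measuring faces in m: 0 is fully closed (end stop), 15 to 28 mm at the start. The slide runs on the beam with 2 N of friction and stays where it is left. Squeezing the two jaws together from outside closes it.
- steel_block_mid (a point): Centre of a loose square steel bench block, 66 x 66 x 18 mm, 0.62 kg, at the +x side of the caliper. It lies so near (some 10 mm from the slide's side) that no finger fits in between until the caliper is drawn away. Its sides are nearly parallel to the caliper's.
- case: Fixed dark wooden case, origin at its underside. x to the hinge side, y along its length. 180 mm along y; x from -68 mm (front) to +62 mm (hinge side). Side and back walls 28 mm high, front rail (x -68 to -50 mm) 38 mm high.
- bed_slide (a point): Point of the case where caliper_slide lies when the closed caliper is fully home; caliper and case axes then agree. The bed, milled in wood, felt-lined, with 2.5 to 4 mm of play, has its floor 7.5 mm below this point and its top 5.5 mm above. Room for fingers only in the hollows either side of the slide, y = -31 to +17 mm and x = -50 to +54 mm of this point, floor-deep.
- bed_head (a point): Point of the case where caliper_head lies when the closed caliper is fully home. A rib beside the jaw pocket keeps a caliper with open jaws from going down.
- lid (a joint): Angle of the wooden lid in rad: 0 is shut, 2.35 to 2.5 at the start (open, leaning back). 111 x 180 x 10 mm; its hinge is stiff (0.15 N m), so it stays at any angle and must be pushed all the way. Shut, its top is 38 mm above the bench, flush with the front rail.
- lid_hinge (a point): Middle of the lid's hinge line, 28 mm above the bench at the case's back edge; the line runs along the case's y axis.
- lid_edge (a point): Middle of the lid's free edge, half-way through its 10 mm thickness, 111 mm from the hinge.
- turnbutton (a joint): Angle of the brass turnbutton on the middle of the front rail in rad: 0 is along the rail (arm to the case's -y), 1.571 is square over the lid's edge (arm to the case's +x, end stop). Grows counter-clockwise seen from above, starts at -0.3 to 0; 0.05 N m of friction holds it where it is left. Turned in, it bars the lid's way.
- turn_pivot (a point): On the turnbutton's vertical pivot axis, 52 mm above the bench.
- turn_tip (a point): On the turnbutton's arm, 36 mm from the pivot, 52 mm above the bench. The arm is a bar 14 mm wide, 43 mm long from the pivot, 39 to 46 mm above the bench, with a thumb fin on it, 9 mm thick, 11 to 41 mm from the pivot, its top 58 mm above the bench.

How it is judged (in metres and radians):
On the way, in this order (a step that is already met when the one before it is completed fails the run):
1. the caliper's jaws are closed to within 1.5 mm (value of joint caliper_jaw below 0.0015 m), for 0.2 s.
2. the closed caliper lies fully home in its bed (value of joint caliper_jaw below 0.002 m and distance between caliper_slide and bed_slide below 0.007 m and distance between caliper_head and bed_head below 0.008 m), for 0.2 s.
3. the lid is shut over it (value of joint lid below 0.04 rad), for 0.2 s.
At the end, for the whole second after the job is handed in: The caliper lies in its bed with its jaws closed (to within 2 mm), its slide within 7 mm and its fixed jaw within 8 mm of their places in the bed, the lid is shut (within 0.04 rad) and the turnbutton stands over the lid's edge (1.3 rad or more, square is 1.57), both at rest (all of step 2 and value of joint lid below 0.04 rad and value of joint turnbutton above 1.3 rad and velocity of joint each of turnbutton, lid below 0.05 rad/s); the robot touches nothing.
It fails at once if the steel bench block is shifted by more than 30 mm (distance of steel_block_mid from where it was at the start of the episode above 0.03 m).
It also fails if it takes over 67 s, if anything falls off the work surface, if the arm or the gripper's body presses on something with over 40 N, if the wrist force passes 120 N, or if a joint passes its speed limit or range.

### The arm

A 6-joint arm with a two-finger parallel gripper is mounted at the origin on a cart in front of the work surface, level with it; the furniture and walls round the work are solid. World frame = base frame: x ahead of the robot, y to its left, z up, the work surface at z = 0. Lengths are in mm, angles in rad, forces in N, time in s.
With the tool pointing down it reaches from about 250 to 775 mm from the base axis. Payload 4 kg.
Tool frame: the origin (TCP) lies midway between the tips of the shut fingers; the grasp point (between the pads) lies 19 mm behind it; z points along the fingers, y is the line along which they close (so a half turn about z gives the same grasp; the last joint's range is limited). The gripper opens to 94 mm and grips with 3 to 60 N. Pads are 16 mm wide; open, the fingers measure 119 mm over their backs; the gripper's body (75 mm by 177 mm) begins 78 mm behind the grasp point.
Start: joints at [-1.4, 0.087, 1.371, -0, 1.684, -0.103], TCP at [148.712, -529.533, 205.506] pointing down, gripper open.
Joint ranges: [-3.1, 3.1], [-0.76, 2.03], [0.27, 2.55], [-1.08, 4.22], [0.17, 2.65], [-2.57, 2.57]. Speed limits (rad/s): [2.79, 2.79, 3.14, 3.14, 3.14, 3.14].

### API

Orientations are given as a unit quaternion [x, y, z, w].
In Python, from workcell import ctrl gives the robot as it stands. The module is installed in compiled form; this text tells all that it offers.
- The arm moves only by the tool carry_out, never from a script. Its argument "deltas" is a list of rows, each an object of numbers: "gripper": the closure, from 0 (fully open) to 1 (shut); "tx", "ty", "tz": the shift along the world's x, y, z in m; "rx", "ry", "rz": the turn, a rotation vector about the world's x, y, z in rad. A call has 1 to 20 rows; each row shifts and turns the commanded pose from where the row before left it; what a row does not reach is not made up. A row lasts 1/8 s, in which the tool goes at most 62.5 mm and 10.7 degrees, less where a joint would pass 70% of its speed; a pose out of reach is approached as far as the arm can. A call is refused whole if a number of a shift passes 0.0625 or a number of a turn 0.188, either way. A call with a gripper value outside its range is refused whole. The fingers move at their own pace and stop on an object; "newtons" is the grip in N (left out, the last holds). Time passes only in rows, so rows that do not move let the fingers close. It gives the time, the measured TCP pose, the force, the opening and the grip force at its end, in the units of the state.
- ctrl.get_state(): the state, without advancing time (a new reading comes with each control period).
- ctrl.camera(name): name is "side" or "top" or "wrist"; returns the picture (420x560x3 uint8, red, green, blue); there is no depth.
- ctrl.camera_model(name): a dict with "fx", "fy", "cx", "cy" (pixels), "R" (3x3) and "t" (3): a world point X has camera coordinates R X + t; the wrist camera has in their place "tool_from_camera" (4x4, takes a point from camera to tool coordinates, whose origin is the TCP and whose axes are the flange's). Camera axes: x right, y down, z forward; pixel columns grow to the right and rows downward; lengths in mm; the calibration is good to about 2 mm. A picture is of the moment at which its call begins: read the wrist's pose just before it. camera_model takes no time and is no camera call.
- ctrl.hand_in(): hands the job in; it is judged then, once.
The state is a dict: "time": time; "joints": joint angles; "joint_velocities": joint speeds; "tau": joint torques, N m; "eef_pos": TCP position; "tool_rot": TCP orientation; "wrist_force": force on the tool from outside, world axes, zero at the start; "torque": the same for the moment, N m; "finger_gap": finger opening in mm; "grip_force": force on a finger pad.
Only numpy, scipy, OpenCV 4.12 (cv2) and the standard library are available. Lean on these libraries where they do the work, as an engineer would, in place of code of your own. Each camera call takes 0.05 s, during which the arm holds its last target. There are 200 camera calls.

## Working session

There is one attempt and no reset: what is moved stays moved. The work goes in short steps, Python scripts to look and compute and a tool call to move; the robot and the scene stay as the last step left them, time stands still between calls to the robot, and variables do not carry over. Pictures are saved under pics/ and viewed, at most 10 in all, crops included, and the job is handed in when it is done.

Besides the shell and the picture viewer there is one more tool, called after "Call:" as name([rows], argument=value, ...), one row to a line, values as JSON. carry_out: Moves the arm, as the interface text tells. Its arguments: {"type":"object","properties":{"deltas":{"type":"array"},"newtons":{"type":"number"}},"required":["deltas"]}

```bash
mkdir -p pics; python3 - <<'E'
from workcell import ctrl
import cv2,numpy as np
s=ctrl.get_state();print(s)
for n in("top","side"):
    cv2.imwrite(f"pics/{n}0.png",ctrl.camera(n)[:,:,::-1]); print(n,ctrl.camera_model(n))
print(ctrl.camera_model("wrist"))
E
```

```text
{'time': 0.0, 'joints': array([-1.40011265e+00,  8.79597520e-02,  1.37223678e+00, -2.92341270e-05,
        1.68357745e+00, -1.03124348e-01]), 'joint_velocities': array([ 0.00012826, -0.00043716, -0.00063254,  0.00072071,  0.00063837,
        0.00067115]), 'tau': array([-8.78783885e-04, -3.40170157e+01, -3.02431870e+01,  7.17225415e-02,
        3.29451088e-02, -1.52101761e-04]), 'eef_pos': array([ 148.60052459, -528.9851813 ,  204.31043717]), 'tool_rot': array([ 9.90642907e-01,  1.36475059e-01, -5.13529234e-05, -1.08955020e-03]), 'wrist_force': array([0.08346188, 0.17036606, 0.13774018]), 'torque': array([ 0.0396258 ,  0.01269467, -0.01611945]), 'grip_force': 0.0, 'finger_gap': 94.33618706294892}
top {'fx': 401.64359709951947, 'fy': 401.64359709951947, 'cx': 274.0995794280712, 'cy': 208.47971095125095, 'R': array([[ 0.01885639, -0.99971507,  0.01463596],
       [-0.99227932, -0.02050686, -0.12231608],
       [ 0.12258136, -0.01221652, -0.99238328]]), 't': array([-194.27628225,  484.209073  ,  843.37716506])}
side {'fx': 494.5529303690322, 'fy': 494.5529303690322, 'cx': 281.5493328162478, 'cy': 208.14227308467184, 'R': array([[ 0.99957435,  0.02575324,  0.01370693],
       [ 0.02609216, -0.57900123, -0.81490906],
       [-0.01305022,  0.81491984, -0.57942673]]), 't': array([-500.9621189 ,  -70.21188414, 1089.18882173])}
{'fx': 289.30978505211255, 'fy': 289.30978505211255, 'cx': 280.46093121859485, 'cy': 204.97206223442714, 'tool_from_camera': array([[ 9.40709767e-05, -9.64620771e-01, -2.63641345e-01,
         7.60721601e+01],
       [ 9.99999995e-01,  8.36879580e-05,  5.06135854e-05,
         7.79159747e-01],
       [-2.67593100e-05, -2.63641348e-01,  9.64620775e-01,
        -1.78895971e+02],
       [ 0.00000000e+00,  0.00000000e+00,  0.00000000e+00,
         1.00000000e+00]])}
```

View pics/top0.png

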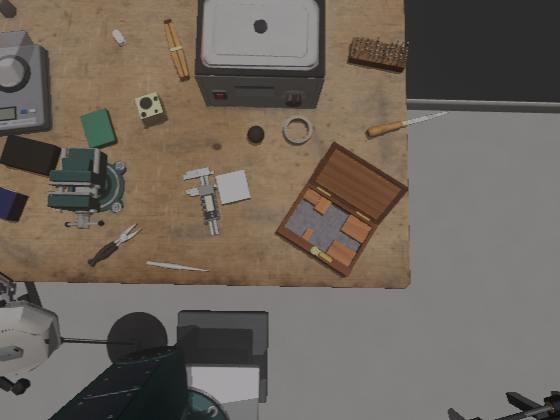

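View pics/side0.png

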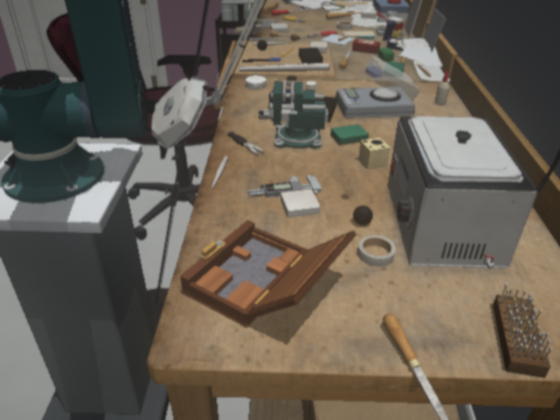

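The top view shows the caliper at about (207,200), with its head up the image and its jaws to the left. The block is at (233,187). The case is at (330,225), with the front rail running from (278,230) to (347,273), the turnbutton at about (320,254), and the lid open to the upper right. The side view agrees with this.

```bash
cat > h.py <<'E'
from workcell import ctrl
import numpy as np, cv2
from scipy.spatial.transform import Rotation as R
def cam(name,st=None):
    m=ctrl.camera_model(name)
    if name!="wrist": return m,m["R"],m["t"]
    T=np.eye(4);T[:3,:3]=R.from_quat(st["tool_rot"]).as_matrix();T[:3,3]=st["eef_pos"]
    W=np.linalg.inv(T@m["tool_from_camera"]);return m,W[:3,:3],W[:3,3]
def ray(c,p,z):
    m,r,t=c;d=r.T@np.array([(p[0]-m["cx"])/m["fx"],(p[1]-m["cy"])/m["fy"],1]);o=-r.T@t
    return o+d*(z-o[2])/d[2]
def proj(c,X):
    m,r,t=c;q=r@np.asarray(X,float)+t;return np.array([m["fx"]*q[0]/q[2]+m["cx"],m["fy"]*q[1]/q[2]+m["cy"]])
def shot(fn):
    st=ctrl.get_state();im=ctrl.camera("wrist")[:,:,::-1];cv2.imwrite(f"pics/{fn}.png",im)
    np.savez(f"{fn}.npz",tool_rot=st["tool_rot"],eef_pos=st["eef_pos"]);return st
E
python3 - <<'E'
from h import *
c=cam("top")
for n,p,z in[("slide",(209,203),10),("headtop",(200,172),5),("tail",(214,233),5),("block",(233,187),18),("railL",(278,230),38),("railR",(347,273),38),("turn",(318,253),52),("lidTL",(335,144),100),("lidTR",(407,187),100),("hL",(304,190),28)]:
    print(n,ray(c,p,z).round())
s=ctrl.get_state();print(R.from_quat(s["tool_rot"]).as_matrix().round(3))
E
```

```text
slide [500. -40.  10.]
headtop [571. -16.   5.]
tail [434. -53.   5.]
block [536. -93.  18.]
railL [ 441. -194.   38.]
railR [ 352. -342.   38.]
turn [ 393. -278.   52.]
lidTL [ 615. -306.  100.]
lidTR [ 529. -452.  100.]
hL [ 531. -250.   28.]
[[ 0.963  0.27  -0.   ]
 [ 0.27  -0.963  0.002]
 [ 0.    -0.002 -1.   ]]
```

Call:
carry_out([
  {"tx": 0.058,"ty": 0.048,"tz": 0.015},
  {"tx": 0.058,"ty": 0.048,"tz": 0.015},
  {"tx": 0.058,"ty": 0.048,"tz": 0.015},
  {"tx": 0.058,"ty": 0.048,"tz": 0.015},
  {"tx": 0.058,"ty": 0.048,"tz": 0.015},
  {"tx": 0},
  {"tx": 0},
  {"tx": 0},
])

```text
schema error: expected keys gripper, tx, ty, tz, rx, ry, rz
```

```bash
python3 - <<'E'
from h import *
s=shot("w1");print(s["eef_pos"],s["joint_velocities"].round(3))
E
```

```text
[ 148.62460427 -529.03466137  204.44821916] [ 0.001 -0.001 -0.006  0.001  0.    -0.001]
```

Call:
carry_out([
  {"tx": 0.012,"ty": 0.06,"tz": -0.02},
  {"tx": 0.012,"ty": 0.06,"tz": -0.02},
  {"tx": 0.012,"ty": 0.06,"tz": -0.02},
  {"tx": 0.012,"ty": 0.06,"tz": -0.02},
  {"tx": 0},
  {"tx": 0},
  {"tx": 0},
])

```text
schema error: expected keys gripper, tx, ty, tz, rx, ry, rz
```

```bash
python3 - <<'E'
from h import *
s=shot("w2");print(s["eef_pos"],s["joint_velocities"].round(3))
E
```

```text
[ 148.63059189 -529.09798459  204.59232913] [ 0.001 -0.002 -0.004 -0.001  0.001 -0.   ]
```

View pics/w1.png

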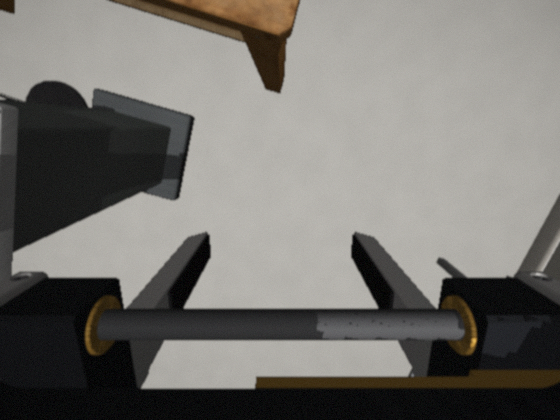

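View pics/w2.png

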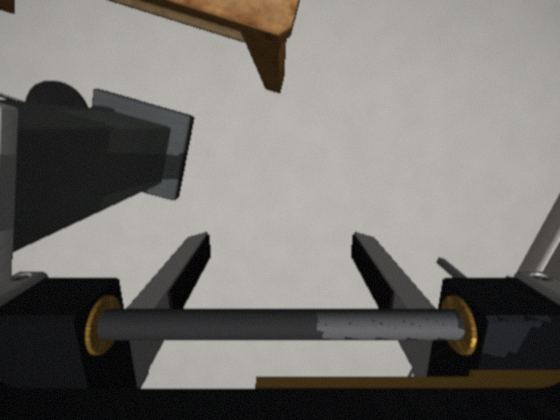

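The move call was refused because each row must carry all keys, so the arm hasn't moved. Both pictures show only the floor beside the bench. The tool's front is up in the image and the fingertips are near row 240.

Call:
carry_out([
  {"gripper": 0,"tx": 0.05,"ty": 0.045,"tz": 0.018,"rx": 0,"ry": 0,"rz": 0},
  {"gripper": 0,"tx": 0.05,"ty": 0.045,"tz": 0.018,"rx": 0,"ry": 0,"rz": 0},
  {"gripper": 0,"tx": 0.05,"ty": 0.045,"tz": 0.018,"rx": 0,"ry": 0,"rz": 0},
  {"gripper": 0,"tx": 0.05,"ty": 0.045,"tz": 0.018,"rx": 0,"ry": 0,"rz": 0},
  {"gripper": 0,"tx": 0.05,"ty": 0.045,"tz": 0.018,"rx": 0,"ry": 0,"rz": 0},
  {"gripper": 0,"tx": 0,"ty": 0,"tz": 0,"rx": 0,"ry": 0,"rz": 0},
  {"gripper": 0,"tx": 0,"ty": 0,"tz": 0,"rx": 0,"ry": 0,"rz": 0},
  {"gripper": 0,"tx": 0,"ty": 0,"tz": 0,"rx": 0,"ry": 0,"rz": 0},
])

```text
time: 1.2
eef_pos: [372.0, -328.4, 285.4]
tool_rot: [0.991, 0.135, -0.001, -0.001]
wrist_force: [-0.0, -0.6, 0.6]
finger_gap: 94.0
grip_force: 0.0
```

```bash
python3 - <<'E'
from h import *
s=shot("w3");print(s["eef_pos"],s["joint_velocities"].round(3))
E
```

```text
[ 372.00076398 -328.37087865  285.42034973] [-0.01   0.    -0.002  0.003  0.002  0.002]
```

Call:
carry_out([
  {"gripper": 0,"tx": 0.01,"ty": 0.06,"tz": -0.02,"rx": 0,"ry": 0,"rz": 0},
  {"gripper": 0,"tx": 0.01,"ty": 0.06,"tz": -0.02,"rx": 0,"ry": 0,"rz": 0},
  {"gripper": 0,"tx": 0.01,"ty": 0.06,"tz": -0.02,"rx": 0,"ry": 0,"rz": 0},
  {"gripper": 0,"tx": 0.01,"ty": 0.05,"tz": -0.02,"rx": 0,"ry": 0,"rz": 0},
  {"gripper": 0,"tx": 0,"ty": 0,"tz": -0.02,"rx": 0,"ry": 0,"rz": 0},
  {"gripper": 0,"tx": 0,"ty": 0,"tz": 0,"rx": 0,"ry": 0,"rz": 0},
  {"gripper": 0,"tx": 0,"ty": 0,"tz": 0,"rx": 0,"ry": 0,"rz": 0},
  {"gripper": 0,"tx": 0,"ty": 0,"tz": 0,"rx": 0,"ry": 0,"rz": 0},
])

```text
time: 2.25
eef_pos: [412.8, -103.1, 188.8]
tool_rot: [0.991, 0.135, 0.001, 0.001]
wrist_force: [-0.6, 0.0, 0.4]
finger_gap: 94.0
grip_force: 0.0
```

```bash
python3 - <<'E'
from h import *
s=shot("w4");print(s["eef_pos"],s["joint_velocities"].round(3))
a=cv2.imread("pics/w3.png");b=cv2.imread("pics/w4.png")
E
```

```text
[ 412.76486393 -103.05669644  188.77622778] [ 0.004  0.001  0.001  0.001 -0.002  0.001]
```

View pics/w3.png

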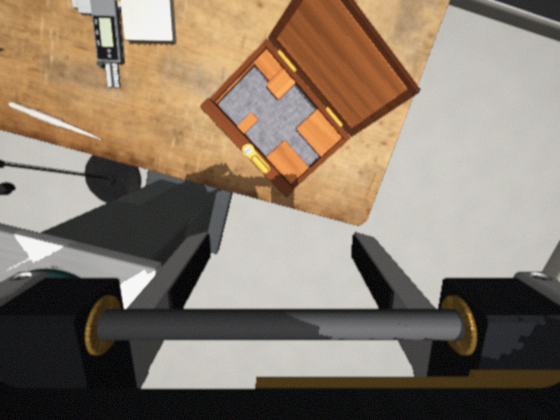

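View pics/w4.png

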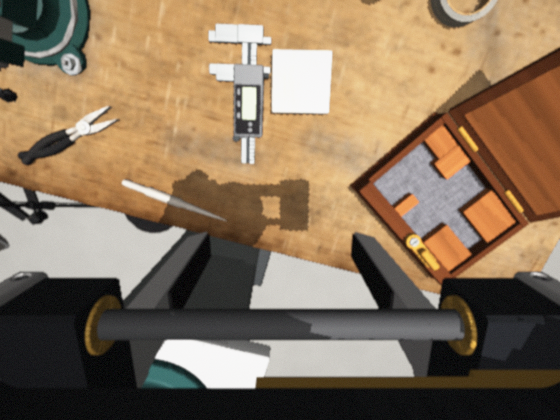

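w3 shows the case with its rail from (205,104) to (288,192), pivot (248,150) and the arm pointing down-right. w4 shows the fixed jaw at about row 34, the moving jaw at row 71, the slide at about (249,101) and the block at (302,82). I'll enlarge both in one montage.

```bash
python3 - <<'E'
import cv2,numpy as np
a=cv2.imread("pics/w3.png")[35:200,195:360];b=cv2.imread("pics/w4.png")[15:180,200:345]
A=cv2.resize(a,None,fx=2.7,fy=3.6,interpolation=3);A=cv2.resize(a,(440,440),interpolation=3);B=cv2.resize(b,(352,400),interpolation=3)
s=440/165
for i in range(0,165,15):
  k=int(i*s);cv2.putText(A,str(195+i),(k,8),0,.3,(255,255,255),1);cv2.putText(A,str(35+i),(0,k+8),0,.3,(255,255,255),1);cv2.line(A,(k,10),(k,16),(0,255,0),1);cv2.line(A,(18,k),(24,k),(0,255,0),1)
s=352/145
C=np.zeros((440,352,3),np.uint8);C[:400]=B
for i in range(0,145,15):
  k=int(i*s);cv2.putText(C,str(200+i),(k,410),0,.3,(255,255,255),1);cv2.line(C,(k,395),(k,400),(0,255,0),1);cv2.putText(C,str(15+i),(0,k+8),0,.3,(0,0,255),1);cv2.line(C,(18,k),(24,k),(0,255,0),1)
cv2.imwrite("pics/m1.png",np.hstack([A,C]))
E
```

```text
(no output)
```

View pics/m1.png

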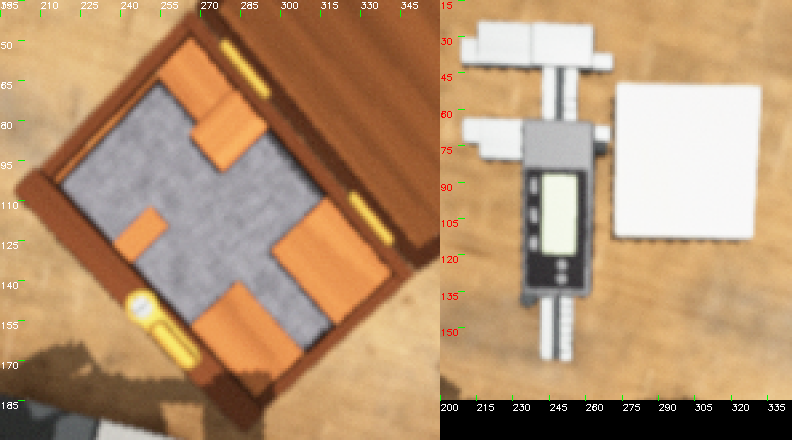

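```bash
python3 - <<'E'
from h import *
def L(n): d=np.load(n+".npz");return cam("wrist",d)
c=L("w4");P=lambda mx,my,z:ray(c,(200+(mx-440)/2.4276,15+my/2.424),z)
K={k:P(*v) for k,v in dict(sTL=(524,122,15),sTR=(592,122,15),sBL=(524,296,14.5),sBR=(592,296,14.5),fTL=(480,22,8),fTR=(592,24,8),fBL=(463,68,8),mOut=(500,160,8),mTL=(463,118,8),beamB=(556,360,7),bTL=(615,83,18),bTR=(760,86,18),bBL=(615,238,18),bBR=(752,239,18)).items()}
for k,v in K.items():print(k,v.round(1))
n=lambda a,b:np.linalg.norm(K[a]-K[b]).round(1)
print("w",n("sTL","sTR"),n("sBL","sBR"),"len",n("sTL","sBL"),"block",n("bTL","bTR"),n("bTL","bBL"),"fixed-moving outer",n("fTL","mOut"),"open",n("fBL","mTL"))
ang=lambda v:np.degrees(np.arctan2(v[1],v[0]))
print("cal y ang",ang(K["sTL"]-K["sBL"]),ang(K["sTR"]-K["sBR"]),ang((K["sTL"]+K["sTR"])/2-K["beamB"]),"block",ang(K["bTL"]-K["bBL"]))
c2=L("w3");Q=lambda mx,my,z:ray(c2,(195+mx/2.667,35+my/2.667),z)
J={k:Q(*v) for k,v in dict(rL=(18,188,38),rR=(238,428,38),piv=(142,307,52),armend=(192,360,46),bL=(195,13,28),bR=(412,268,28)).items()}
for k,v in J.items():print(k,v.round(1))
n=lambda a,b:np.linalg.norm((J[a]-J[b])[:2]).round(1)
print("rail",n("rL","rR"),"back",n("bL","bR"),"depth",n("rL","bL"),n("rR","bR"),"y ang",ang(J["rL"]-J["rR"]),ang(J["bL"]-J["bR"]),"x ang",ang(J["bL"]-J["rL"]),ang(J["bR"]-J["rR"]))
print("piv w4",ray(c,(414,241),52), "rail mid",(J["rL"]+J["rR"])/2, "arm ang", ang(J["armend"]-J["piv"]))
E
```

```text
sTL [535.7 -16.7  15. ]
sTR [544.1 -46.8  15. ]
sBL [459.5 -34.5  14.5]
sBR [468.5 -66.5  14.5]
fTL [571.8  13.4   8. ]
fTR [584.7 -35.8   8. ]
fBL [551.3  16.9   8. ]
mOut [517.4  -8.2   8. ]
mTL [530.6  12.6   8. ]
beamB [432.2 -56.5   7. ]
bTL [561.9 -53.   18. ]
bTR [ 578.3 -116.3   18. ]
bBL [497.6 -70.4  18. ]
bBR [ 514.6 -133.3   18. ]
w 31.3 33.3 len 78.2 block 65.4 66.7 fixed-moving outer 58.5 open 21.1
cal y ang 13.13480709077671 14.622336641951577 12.949792928952991 block 15.135723702142222
rL [ 442.2 -195.3   38. ]
rR [ 348.8 -341.3   38. ]
piv [ 401.4 -273.7   52. ]
armend [ 380.5 -306.3   46. ]
bL [ 548.8 -262.3   28. ]
bR [ 459.3 -409.7   28. ]
rail 173.3 back 172.4 depth 125.9 129.9 y ang 57.41327516848838 58.72255833909801 x ang -32.17911818349406 -31.754920908802443
piv w4 [ 403.19143317 -269.11300797   52.        ] rail mid [ 395.48682028 -268.27867046   38.        ] arm ang -122.78850782776182
```

Call:
carry_out([
  {"gripper": 0,"tx": 0.0146,"ty": 0.0117,"tz": -0.014,"rx": 0,"ry": 0,"rz": 0.171},
  {"gripper": 0,"tx": 0.0146,"ty": 0.0117,"tz": -0.014,"rx": 0,"ry": 0,"rz": 0.171},
  {"gripper": 0,"tx": 0.0146,"ty": 0.0117,"tz": -0.014,"rx": 0,"ry": 0,"rz": 0.171},
  {"gripper": 0,"tx": 0.0146,"ty": 0.0117,"tz": -0.014,"rx": 0,"ry": 0,"rz": 0.171},
  {"gripper": 0,"tx": 0.0146,"ty": 0.0117,"tz": -0.014,"rx": 0,"ry": 0,"rz": 0.171},
  {"gripper": 0,"tx": 0.0146,"ty": 0.0117,"tz": -0.014,"rx": 0,"ry": 0,"rz": 0.171},
  {"gripper": 0,"tx": 0.0146,"ty": 0.0117,"tz": -0.014,"rx": 0,"ry": 0,"rz": 0.171},
  {"gripper": 0,"tx": 0.0146,"ty": 0.0117,"tz": -0.014,"rx": 0,"ry": 0,"rz": 0.171},
  {"gripper": 0,"tx": 0.0146,"ty": 0.0117,"tz": -0.014,"rx": 0,"ry": 0,"rz": 0.171},
  {"gripper": 0,"tx": 0,"ty": 0,"tz": 0,"rx": 0,"ry": 0,"rz": 0},
  {"gripper": 0,"tx": 0,"ty": 0,"tz": 0,"rx": 0,"ry": 0,"rz": 0},
  {"gripper": 0,"tx": 0,"ty": 0,"tz": 0,"rx": 0,"ry": 0,"rz": 0},
])

```text
time: 3.8
eef_pos: [544.0, 2.8, 62.7]
tool_rot: [0.617, 0.787, 0.0, 0.001]
wrist_force: [0.1, -0.0, 0.8]
finger_gap: 93.9
grip_force: 0.0
```

```bash
python3 - <<'E'
from h import *
s=ctrl.get_state();print(s["eef_pos"],R.from_quat(s["tool_rot"]).as_matrix().round(3),s["joints"])
E
```

```text
[543.97756607   2.77849862  62.73681594] [[-0.238  0.971  0.002]
 [ 0.971  0.238 -0.   ]
 [-0.001  0.001 -1.   ]] [-9.90397403e-02  1.44838562e-01  1.59537229e+00 -1.38207300e-04
  1.39976873e+00 -3.38908461e-01]
```

Call:
carry_out([
  {"gripper": 0,"tx": 0,"ty": 0,"tz": -0.03,"rx": 0,"ry": 0,"rz": 0},
  {"gripper": 0,"tx": 0,"ty": 0,"tz": -0.02,"rx": 0,"ry": 0,"rz": 0},
  {"gripper": 0,"tx": 0,"ty": 0,"tz": -0.007,"rx": 0,"ry": 0,"rz": 0},
  {"gripper": 0,"tx": 0,"ty": 0,"tz": -0.003,"rx": 0,"ry": 0,"rz": 0},
  {"gripper": 0,"tx": 0,"ty": 0,"tz": 0,"rx": 0,"ry": 0,"rz": 0},
  {"gripper": 1,"tx": 0,"ty": 0,"tz": 0,"rx": 0,"ry": 0,"rz": 0},
  {"gripper": 1,"tx": 0,"ty": 0,"tz": 0,"rx": 0,"ry": 0,"rz": 0},
  {"gripper": 1,"tx": 0,"ty": 0,"tz": 0,"rx": 0,"ry": 0,"rz": 0},
  {"gripper": 1,"tx": 0,"ty": 0,"tz": 0,"rx": 0,"ry": 0,"rz": 0},
  {"gripper": 1,"tx": 0,"ty": 0,"tz": 0,"rx": 0,"ry": 0,"rz": 0},
  {"gripper": 1,"tx": 0,"ty": 0,"tz": 0,"rx": 0,"ry": 0,"rz": 0},
  {"gripper": 1,"tx": 0,"ty": 0,"tz": 0,"rx": 0,"ry": 0,"rz": 0},
  {"gripper": 1,"tx": 0,"ty": 0,"tz": 0,"rx": 0,"ry": 0,"rz": 0},
], newtons=20)

```text
time: 5.42
eef_pos: [544.0, 3.4, 1.9]
tool_rot: [0.617, 0.787, 0.0, 0.0]
wrist_force: [1.1, -0.2, 1.2]
finger_gap: 35.3
grip_force: 20.0
```

Call:
carry_out([
  {"gripper": 1,"tx": -0.002,"ty": 0.009,"tz": 0,"rx": 0,"ry": 0,"rz": 0},
  {"gripper": 1,"tx": -0.003,"ty": 0.012,"tz": 0,"rx": 0,"ry": 0,"rz": 0},
  {"gripper": 1,"tx": -0.003,"ty": 0.012,"tz": 0,"rx": 0,"ry": 0,"rz": 0},
  {"gripper": 1,"tx": -0.003,"ty": 0.012,"tz": 0,"rx": 0,"ry": 0,"rz": 0},
  {"gripper": 1,"tx": 0,"ty": 0,"tz": 0,"rx": 0,"ry": 0,"rz": 0},
  {"gripper": 1,"tx": 0,"ty": 0,"tz": 0,"rx": 0,"ry": 0,"rz": 0},
  {"gripper": 0,"tx": 0,"ty": 0,"tz": 0,"rx": 0,"ry": 0,"rz": 0},
  {"gripper": 0,"tx": 0,"ty": 0,"tz": 0,"rx": 0,"ry": 0,"rz": 0},
  {"gripper": 0,"tx": 0,"ty": 0,"tz": 0,"rx": 0,"ry": 0,"rz": 0},
  {"gripper": 0,"tx": 0,"ty": 0,"tz": 0.03,"rx": 0,"ry": 0,"rz": 0},
  {"gripper": 0,"tx": 0,"ty": 0,"tz": 0.05,"rx": 0,"ry": 0,"rz": 0},
  {"gripper": 0,"tx": 0,"ty": 0,"tz": 0.05,"rx": 0,"ry": 0,"rz": 0},
])

```text
time: 6.92
eef_pos: [532.3, 48.0, 132.5]
tool_rot: [0.617, 0.787, -0.0, -0.0]
wrist_force: [0.3, 0.0, 0.3]
finger_gap: 91.3
grip_force: 0.0
```

Call:
carry_out([
  {"gripper": 0,"tx": -0.0113,"ty": -0.0064,"tz": 0.006,"rx": 0,"ry": 0,"rz": -0.1746},
  {"gripper": 0,"tx": -0.0113,"ty": -0.0064,"tz": 0.006,"rx": 0,"ry": 0,"rz": -0.1746},
  {"gripper": 0,"tx": -0.0113,"ty": -0.0064,"tz": 0.006,"rx": 0,"ry": 0,"rz": -0.1746},
  {"gripper": 0,"tx": -0.0113,"ty": -0.0064,"tz": 0.006,"rx": 0,"ry": 0,"rz": -0.1746},
  {"gripper": 0,"tx": -0.0113,"ty": -0.0064,"tz": 0.006,"rx": 0,"ry": 0,"rz": -0.1746},
  {"gripper": 0,"tx": -0.0113,"ty": -0.0064,"tz": 0.006,"rx": 0,"ry": 0,"rz": -0.1746},
  {"gripper": 0,"tx": -0.0113,"ty": -0.0064,"tz": 0.006,"rx": 0,"ry": 0,"rz": -0.1746},
  {"gripper": 0,"tx": -0.0113,"ty": -0.0064,"tz": 0.006,"rx": 0,"ry": 0,"rz": -0.1746},
  {"gripper": 0,"tx": -0.0113,"ty": -0.0064,"tz": 0.006,"rx": 0,"ry": 0,"rz": -0.1746},
  {"gripper": 0,"tx": 0,"ty": 0,"tz": 0,"rx": 0,"ry": 0,"rz": 0},
  {"gripper": 0,"tx": 0,"ty": 0,"tz": 0,"rx": 0,"ry": 0,"rz": 0},
  {"gripper": 0,"tx": 0,"ty": 0,"tz": 0,"rx": 0,"ry": 0,"rz": 0},
])

```text
time: 8.43
eef_pos: [431.2, -9.0, 185.3]
tool_rot: [0.993, 0.121, -0.0, -0.0]
wrist_force: [0.3, 0.2, 0.0]
finger_gap: 94.0
grip_force: 0.0
```

```bash
python3 - <<'E'
from h import *
s=shot("w5");print(s["eef_pos"],s["tool_rot"])
c=cam("wrist",s);p=proj(c,(488.5,4.4,14));print(p)
x0,y0=int(p[0])-90,max(0,int(p[1])-80)
im=cv2.imread("pics/w5.png")[y0:y0+160,x0:x0+180]
im=cv2.resize(im,None,fx=4,fy=3.75 if 0 else 4,interpolation=3)[:600]
print(x0,y0)
for i in range(0,180,20):
  cv2.putText(im,str(x0+i),(i*4,10),0,.4,(0,0,255),1);cv2.line(im,(i*4,12),(i*4,20),(0,255,0),1);cv2.putText(im,str(y0+i),(0,i*4+4),0,.4,(0,0,255),1)
cv2.imwrite("pics/m2.png",im)
E
```

```text
[431.20507118  -9.0291404  185.27139747] [ 9.92627588e-01  1.21203724e-01 -3.51174876e-04 -7.85758983e-05]
[280.4488105 140.9188837]
190 60
```

View pics/m2.png

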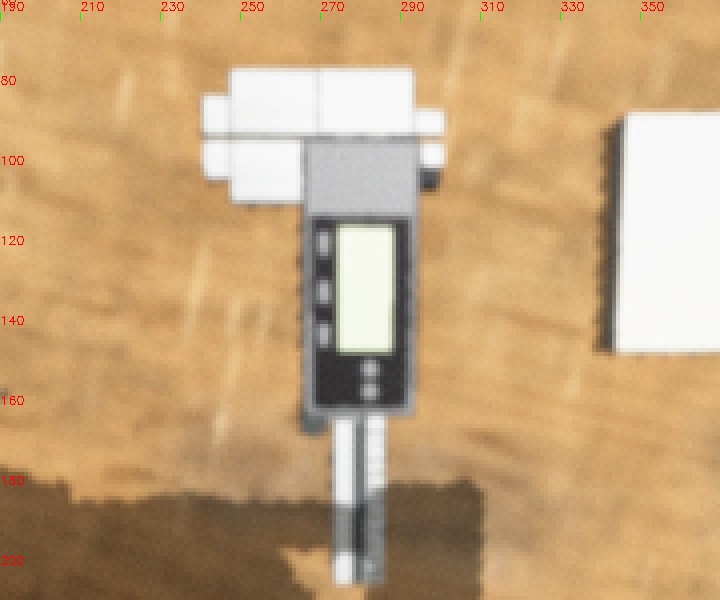

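The jaws are shut. The slide spans columns 266–294 and the jaw joint is at row 94, square to the tool.

```bash
python3 - <<'E'
from h import *
c=cam("wrist",np.load("w5.npz"))
a=np.radians(13.9);uy=np.array([np.cos(a),np.sin(a)]);ux=np.array([np.sin(a),-np.cos(a)])
j=ray(c,(279.5,94),8)[:2];print(j,"slide",j-53*uy)
tip=ray(c,(190+202/4,100),8)[:2];print("tip lat",(tip-j)@ux, "tail",ray(c,(279.7,205),7)[:2], "slide bot",ray(c,(279.7,163),13)[:2], (ray(c,(279.7,163),13)[:2]-j)@uy)
T=(np.array([488.5,4.4])-6*uy);print("target",T,T-[431.2,-9.0])
E
```

```text
[539.35984237  18.14335325] slide [487.91186885   5.411267  ]
tip lat -45.277436671984475 tail [410.11159325 -14.05049551] slide bot [462.87761215  -1.02019667] -78.84618351572271
target [482.67570111   2.95863175] [51.47570111 11.95863175]
```

Call:
carry_out([
  {"gripper": 0,"tx": 0.0256,"ty": 0.0063,"tz": -0.05,"rx": 0,"ry": 0,"rz": 0},
  {"gripper": 0,"tx": 0.0256,"ty": 0.0063,"tz": -0.05,"rx": 0,"ry": 0,"rz": 0},
  {"gripper": 0.2,"tx": 0,"ty": 0,"tz": -0.04,"rx": 0,"ry": 0,"rz": 0},
  {"gripper": 0.2,"tx": 0,"ty": 0,"tz": -0.028,"rx": 0,"ry": 0,"rz": 0},
  {"gripper": 0.2,"tx": 0,"ty": 0,"tz": -0.01,"rx": 0,"ry": 0,"rz": 0},
  {"gripper": 0.2,"tx": 0,"ty": 0,"tz": -0.005,"rx": 0,"ry": 0,"rz": 0},
  {"gripper": 0.2,"tx": 0,"ty": 0,"tz": 0,"rx": 0,"ry": 0,"rz": 0},
  {"gripper": 1,"tx": 0,"ty": 0,"tz": 0,"rx": 0,"ry": 0,"rz": 0},
  {"gripper": 1,"tx": 0,"ty": 0,"tz": 0,"rx": 0,"ry": 0,"rz": 0},
  {"gripper": 1,"tx": 0,"ty": 0,"tz": 0,"rx": 0,"ry": 0,"rz": 0},
  {"gripper": 1,"tx": 0,"ty": 0,"tz": 0,"rx": 0,"ry": 0,"rz": 0},
  {"gripper": 1,"tx": 0,"ty": 0,"tz": 0,"rx": 0,"ry": 0,"rz": 0},
  {"gripper": 1,"tx": 0,"ty": 0,"tz": 0,"rx": 0,"ry": 0,"rz": 0},
], newtons=40)

```text
time: 10.1
eef_pos: [482.2, 3.6, 2.8]
tool_rot: [0.993, 0.12, -0.0, -0.0]
wrist_force: [-0.8, 1.6, 1.4]
finger_gap: 33.9
grip_force: 40.0
```

Call:
carry_out([
  {"gripper": 1,"tx": 0,"ty": 0,"tz": 0.01,"rx": 0,"ry": 0,"rz": 0},
  {"gripper": 1,"tx": 0,"ty": 0,"tz": 0.03,"rx": 0,"ry": 0,"rz": 0},
  {"gripper": 1,"tx": 0,"ty": 0,"tz": 0.04,"rx": 0,"ry": 0,"rz": 0},
  {"gripper": 1,"tx": 0,"ty": 0,"tz": 0.04,"rx": 0,"ry": 0,"rz": 0},
  {"gripper": 1,"tx": 0,"ty": 0,"tz": 0,"rx": 0,"ry": 0,"rz": 0},
  {"gripper": 1,"tx": 0,"ty": 0,"tz": 0,"rx": 0,"ry": 0,"rz": 0},
])

```text
time: 10.85
eef_pos: [481.4, 3.4, 121.5]
tool_rot: [0.993, 0.12, -0.001, -0.0]
wrist_force: [0.1, 0.0, -2.3]
finger_gap: 33.6
grip_force: 40.0
```

```bash
python3 - <<'E'
from h import *
c=cam("wrist",np.load("w3.npz"));Q=lambda mx,my,z:ray(c,(195+mx/2.667,35+my/2.667),z)[:2]
a=np.radians(58.1);uy=np.array([np.cos(a),np.sin(a)]);ux=np.array([np.sin(a),-np.cos(a)])
C={k:Q(*v) for k,v in dict(rL=(18,188,38),rR=(238,428,38),bL=(195,13,28),bR=(412,268,28)).items()}
y0=np.mean([v@uy for v in C.values()]); x0=np.mean([C["rL"]@ux+68,C["rR"]@ux+68,C["bL"]@ux-62,C["bR"]@ux-62])
print("x each",[C["rL"]@ux+68,C["rR"]@ux+68,C["bL"]@ux-62,C["bR"]@ux-62],"y",[v@uy for v in C.values()])
o=x0*ux+y0*uy;print("case origin",o)
for n,pts in dict(A=[(272,252),(326,198),(392,270),(338,330)],B=[(192,322),(238,282),(304,350)],C=[(113,240),(152,208),(167,228),(131,263)],D=[(190,128),(234,90),(268,127),(222,172)],E=[(156,75),(192,38),(233,90)],piv=[(142,307)]).items():
    print(n,[((Q(*p,26 if n!="piv" else 52)-o)@np.array([ux,uy]).T).round(1).tolist() for p in pts])
print(C)
E
```

```text
x each [np.float64(546.595841736735), np.float64(544.5182910932375), np.float64(542.5324168608031), np.float64(544.4054556142169)] y [np.float64(67.89233276742067), np.float64(-105.42114262380466), np.float64(67.27888908244955), np.float64(-105.09248836868116)]
case origin [ 452.32266737 -303.73243672]
A [[10.9, -27.9], [51.1, -26.6], [53.4, -80.0], [10.0, -84.9]]
B [[-47.6, -26.0], [-13.7, -27.2], [-11.5, -80.5]]
C [[-49.0, 35.6], [-21.7, 33.2], [-22.9, 20.2], [-50.3, 20.2]]
D [[21.1, 48.6], [50.7, 46.5], [51.8, 21.2], [18.7, 21.1]]
E [[25.6, 79.2], [51.3, 79.2], [50.3, 46.9]]
piv [[-59.0, -1.4]]
{'rL': array([ 442.19123072, -195.26972129]), 'rR': array([ 348.84196472, -341.31009758]), 'bL': array([ 548.78365028, -262.34023165]), 'bR': array([ 459.28616349, -409.66843634])}
```

Call:
carry_out([
  {"gripper": 1,"tx": -0.0034,"ty": -0.0343,"tz": 0,"rx": 0,"ry": 0,"rz": 0.0858},
  {"gripper": 1,"tx": -0.0034,"ty": -0.0343,"tz": 0,"rx": 0,"ry": 0,"rz": 0.0858},
  {"gripper": 1,"tx": -0.0034,"ty": -0.0343,"tz": 0,"rx": 0,"ry": 0,"rz": 0.0858},
  {"gripper": 1,"tx": -0.0034,"ty": -0.0343,"tz": 0,"rx": 0,"ry": 0,"rz": 0.0858},
  {"gripper": 1,"tx": -0.0034,"ty": -0.0343,"tz": 0,"rx": 0,"ry": 0,"rz": 0.0858},
  {"gripper": 1,"tx": -0.0034,"ty": -0.0343,"tz": 0,"rx": 0,"ry": 0,"rz": 0.0858},
  {"gripper": 1,"tx": -0.0034,"ty": -0.0343,"tz": 0,"rx": 0,"ry": 0,"rz": 0.0858},
  {"gripper": 1,"tx": -0.0034,"ty": -0.0343,"tz": 0,"rx": 0,"ry": 0,"rz": 0.0858},
  {"gripper": 1,"tx": -0.0034,"ty": -0.0343,"tz": 0,"rx": 0,"ry": 0,"rz": 0.0858},
  {"gripper": 1,"tx": 0,"ty": 0,"tz": -0.025,"rx": 0,"ry": 0,"rz": 0},
  {"gripper": 1,"tx": 0,"ty": 0,"tz": -0.025,"rx": 0,"ry": 0,"rz": 0},
  {"gripper": 1,"tx": 0,"ty": 0,"tz": 0,"rx": 0,"ry": 0,"rz": 0},
  {"gripper": 1,"tx": 0,"ty": 0,"tz": 0,"rx": 0,"ry": 0,"rz": 0},
])

```text
time: 12.48
eef_pos: [451.5, -305.0, 72.2]
tool_rot: [0.874, 0.485, -0.0, -0.001]
wrist_force: [0.4, -0.4, -1.5]
finger_gap: 33.5
grip_force: 40.0
```

```bash
python3 - <<'E'
from h import *
s=shot("w6");print(s["eef_pos"],np.degrees(2*np.arctan2(s["tool_rot"][1],s["tool_rot"][0])),s["joints"].round(2))
im=cv2.resize(cv2.imread("pics/w6.png")[20:320,80:480],(800,600),interpolation=3)
for i in range(0,400,20):
  cv2.putText(im,str(80+i),(i*2,10),0,.35,(0,255,255),1);cv2.putText(im,str(20+i),(0,i*2+4),0,.35,(0,255,255),1)
cv2.imwrite("pics/m3.png",im)
E
```

```text
[ 451.45612248 -305.01765716   72.18066653] 58.08505241202584 [-0.7   0.14  1.58 -0.    1.42 -0.14]
```

View pics/m3.png

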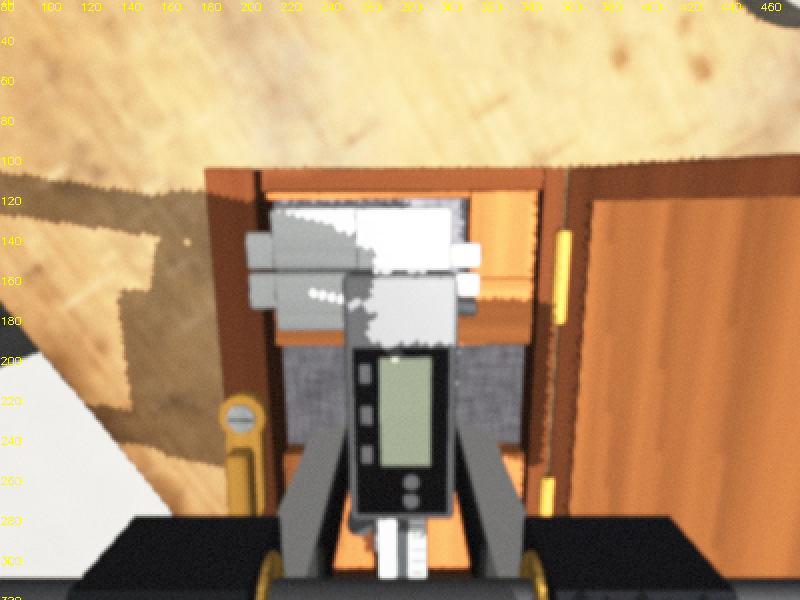

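```bash
python3 - <<'E'
from h import *
c=cam("wrist",np.load("w6.npz"));Q=lambda mx,my,z:ray(c,(80+mx/2,20+my/2),z)[:2]
a=np.radians(58.1);uy=np.array([np.cos(a),np.sin(a)]);ux=np.array([np.sin(a),-np.cos(a)])
o=np.array([452.32,-303.73]);F=lambda *p:((Q(*p)-o)@np.array([ux,uy]).T).round(1)
print("rail outer(-68,90)",F(206,168,38),"rail inner(-50,90)",F(258,170,38),"rail outer low",F(224,420,38),"rail inner low",F(271,430,38),"back outer (62,90)",F(568,168,28),"low hinge(62,)",F(556,440,28))
for z in(22,26):print(z,"Dbottom (y+17)",F(430+60,345,z),"C bottom",F(300,345,z),"A top (y-31)",F(490,445,z),"D left",F(468,240,z), "hollow right",F(530,345,z),F(525,445,z))
print("piv(-59,0)",F(240,418,50))
t=np.array([451.46,-305.02]);print("slide now",(t-o)@np.array([ux,uy]).T+[0,6], "slide meas left/right edge",F(347,300,83.5),F(457,300,83.5),"jaw joint",F(400,270,77))
E
```

```text
rail outer(-68,90) [-67.8  88.9] rail inner(-50,90) [-49.7  88.2] rail outer low [-69.1  -4.4] rail inner low [-50.9  -8.6] back outer (62,90) [61.1 89.5] low hinge(62,) [ 64.2 -16.8]
22 Dbottom (y+17) [36.2 22. ] C bottom [-40.8  22. ] A top (y-31) [ 38.  -21.6] D left [26.  63.6] hollow right [52.4 22. ] [ 52.9 -21.5]
26 Dbottom (y+17) [35.6 22.9] C bottom [-40.1  22.9] A top (y-31) [ 37.3 -19.9] D left [25.6 63.8] hollow right [51.5 22.9] [ 52.  -19.9]
piv(-59,0) [-59.2   0.8]
slide now [-0.0484302   4.45036956] slide meas left/right edge [-15.5  49.4] [16.5 49.4] jaw joint [-0.1 57.4]
```

Call:
carry_out([
  {"gripper": 1,"tx": -0.0005,"ty": 0,"tz": -0.02,"rx": 0,"ry": 0,"rz": 0},
  {"gripper": 1,"tx": 0,"ty": 0,"tz": -0.014,"rx": 0,"ry": 0,"rz": 0},
  {"gripper": 1,"tx": 0,"ty": 0,"tz": -0.005,"rx": 0,"ry": 0,"rz": 0},
  {"gripper": 1,"tx": 0,"ty": 0,"tz": -0.003,"rx": 0,"ry": 0,"rz": 0},
  {"gripper": 1,"tx": 0,"ty": 0,"tz": -0.003,"rx": 0,"ry": 0,"rz": 0},
  {"gripper": 1,"tx": 0,"ty": 0,"tz": -0.003,"rx": 0,"ry": 0,"rz": 0},
  {"gripper": 1,"tx": 0,"ty": 0,"tz": 0,"rx": 0,"ry": 0,"rz": 0},
])

```text
time: 13.4
eef_pos: [451.1, -305.2, 24.6]
tool_rot: [0.874, 0.485, -0.0, -0.0]
wrist_force: [-0.2, 0.9, -1.3]
finger_gap: 33.6
grip_force: 40.0
```

Call:
carry_out([
  {"gripper": 1,"tx": 0,"ty": 0,"tz": -0.003,"rx": 0,"ry": 0,"rz": 0},
  {"gripper": 1,"tx": 0,"ty": 0,"tz": -0.002,"rx": 0,"ry": 0,"rz": 0},
  {"gripper": 1,"tx": 0,"ty": 0,"tz": 0,"rx": 0,"ry": 0,"rz": 0},
])

```text
time: 13.78
eef_pos: [451.0, -305.2, 19.5]
tool_rot: [0.874, 0.485, -0.0, -0.0]
wrist_force: [0.2, 0.8, -2.2]
finger_gap: 33.5
grip_force: 40.0
```

Call:
carry_out([
  {"gripper": 1,"tx": 0,"ty": 0,"tz": -0.002,"rx": 0,"ry": 0,"rz": 0},
  {"gripper": 1,"tx": 0,"ty": 0,"tz": -0.002,"rx": 0,"ry": 0,"rz": 0},
  {"gripper": 1,"tx": 0,"ty": 0,"tz": 0,"rx": 0,"ry": 0,"rz": 0},
])

```text
time: 14.15
eef_pos: [451.0, -305.1, 15.5]
tool_rot: [0.874, 0.485, -0.0, -0.0]
wrist_force: [-0.2, 0.3, -2.0]
finger_gap: 33.5
grip_force: 40.0
```

Call:
carry_out([
  {"gripper": 1,"tx": 0,"ty": 0,"tz": -0.0015,"rx": 0,"ry": 0,"rz": 0},
  {"gripper": 1,"tx": 0,"ty": 0,"tz": -0.0015,"rx": 0,"ry": 0,"rz": 0},
  {"gripper": 1,"tx": 0,"ty": 0,"tz": 0,"rx": 0,"ry": 0,"rz": 0},
])

```text
time: 14.52
eef_pos: [451.0, -305.2, 12.5]
tool_rot: [0.874, 0.485, -0.0, -0.0]
wrist_force: [0.6, -0.0, -2.3]
finger_gap: 33.7
grip_force: 40.0
```

Call:
carry_out([
  {"gripper": 1,"tx": 0,"ty": 0,"tz": -0.0015,"rx": 0,"ry": 0,"rz": 0},
  {"gripper": 1,"tx": 0,"ty": 0,"tz": 0,"rx": 0,"ry": 0,"rz": 0},
])

```text
time: 14.78
eef_pos: [451.2, -305.3, 11.2]
tool_rot: [0.874, 0.485, 0.0, 0.0]
wrist_force: [0.2, -0.0, -1.5]
finger_gap: 33.6
grip_force: 40.0
```

Call:
carry_out([
  {"gripper": 1,"tx": 0,"ty": 0,"tz": -0.001,"rx": 0,"ry": 0,"rz": 0},
  {"gripper": 1,"tx": 0,"ty": 0,"tz": -0.001,"rx": 0,"ry": 0,"rz": 0},
  {"gripper": 1,"tx": 0,"ty": 0,"tz": 0,"rx": 0,"ry": 0,"rz": 0},
])

```text
time: 15.15
eef_pos: [451.3, -305.4, 10.9]
tool_rot: [0.874, 0.485, 0.0, 0.0]
wrist_force: [-3.3, 2.5, 6.5]
finger_gap: 33.4
grip_force: 40.0
```

Call:
carry_out([
  {"gripper": 0.35,"tx": 0,"ty": 0,"tz": 0.001,"rx": 0,"ry": 0,"rz": 0},
  {"gripper": 0.35,"tx": 0,"ty": 0,"tz": 0,"rx": 0,"ry": 0,"rz": 0},
  {"gripper": 0.35,"tx": 0,"ty": 0,"tz": 0,"rx": 0,"ry": 0,"rz": 0},
  {"gripper": 0.35,"tx": 0,"ty": 0,"tz": 0,"rx": 0,"ry": 0,"rz": 0},
  {"gripper": 0.35,"tx": 0,"ty": 0,"tz": 0.03,"rx": 0,"ry": 0,"rz": 0},
  {"gripper": 0.35,"tx": 0,"ty": 0,"tz": 0.06,"rx": 0,"ry": 0,"rz": 0},
  {"gripper": 0.35,"tx": -0.025,"ty": -0.04,"tz": 0.04,"rx": 0,"ry": 0,"rz": 0},
  {"gripper": 0.35,"tx": -0.01,"ty": -0.016,"tz": 0.03,"rx": 0,"ry": 0,"rz": 0},
  {"gripper": 0.35,"tx": 0,"ty": 0,"tz": 0,"rx": 0,"ry": 0,"rz": 0},
  {"gripper": 0.35,"tx": 0,"ty": 0,"tz": 0,"rx": 0,"ry": 0,"rz": 0},
  {"gripper": 0.35,"tx": 0,"ty": 0,"tz": 0,"rx": 0,"ry": 0,"rz": 0},
])

```text
time: 16.52
eef_pos: [415.9, -359.7, 167.8]
tool_rot: [0.874, 0.486, -0.0, -0.002]
wrist_force: [-0.1, 0.4, -0.1]
finger_gap: 60.8
grip_force: 0.0
```

```bash
python3 - <<'E'
from h import *
s=shot("w7");print(s["eef_pos"],s["joint_velocities"].round(3))
c=cam("wrist",s)
a=np.radians(58.1);uy=np.array([np.cos(a),np.sin(a)]);ux=np.array([np.sin(a),-np.cos(a)])
o=np.array([452.3,-303.7])+4.4*uy
print(proj(c,[*o,15]))
im=cv2.imread("pics/w7.png")[40:260,150:440]
im=cv2.resize(im,None,fx=2.7,fy=2.7,interpolation=3)
cv2.imwrite("pics/m4.png",im)
E
```

```text
[ 415.8994005  -359.68803772  167.78522194] [ 0.001  0.001 -0.006 -0.002  0.002 -0.001]
[282.06949145 130.32220781]
```

View pics/m4.png

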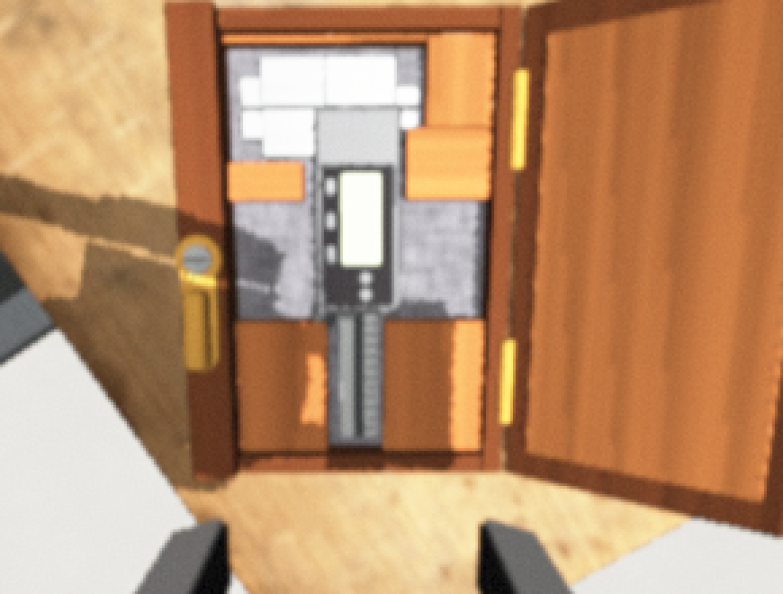

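The caliper lies flat in its bed with the head past the rib, the tail in its slot and the jaws shut. The turnbutton lies along the rail, with the pivot at about (223,136). Next is the lid, which I'll push from behind its free edge.

Call:
carry_out([
  {"gripper": 1,"tx": 0.0378,"ty": -0.0078,"tz": 0.0045,"rx": 0,"ry": 0,"rz": 0},
  {"gripper": 1,"tx": 0.0378,"ty": -0.0078,"tz": 0.0045,"rx": 0,"ry": 0,"rz": 0},
  {"gripper": 1,"tx": 0.0378,"ty": -0.0078,"tz": 0.0045,"rx": 0,"ry": 0,"rz": 0},
  {"gripper": 1,"tx": 0.0378,"ty": -0.0078,"tz": 0.0045,"rx": 0,"ry": 0,"rz": 0},
  {"gripper": 1,"tx": 0.0378,"ty": -0.0078,"tz": 0.0045,"rx": 0,"ry": 0,"rz": 0},
  {"gripper": 1,"tx": 0,"ty": 0,"tz": 0,"rx": 0,"ry": 0,"rz": 0},
  {"gripper": 1,"tx": 0,"ty": 0,"tz": 0,"rx": 0,"ry": 0,"rz": 0},
])

```text
time: 17.45
eef_pos: [604.7, -399.6, 191.3]
tool_rot: [0.874, 0.486, -0.001, -0.001]
wrist_force: [-0.1, -0.6, -0.7]
finger_gap: 0.5
grip_force: 0.0
```

```bash
python3 - <<'E'
from h import *
s=ctrl.get_state();print(s["eef_pos"],s["joints"].round(2),s["finger_gap"])
# lid free edge from top camera (pixels of its upper side)
c=cam("top")
a=np.radians(58.1);uy=np.array([np.cos(a),np.sin(a)]);ux=np.array([np.sin(a),-np.cos(a)]);o=np.array([452.3,-303.7])
for p in[(335,144),(407,187)]: print([((ray(c,p,z)[:2]-o)@np.array([ux,uy]).T).round(0).tolist() for z in(100,108)])
print("knife handle",ray(c,(378,131),15).round())
E
```

```text
[ 604.681084   -399.55569851  191.33940569] [-0.66  0.5   0.89 -0.    1.76 -0.11] 0.5170321635845188
[[140.0, 84.0], [137.0, 84.0]]
[[144.0, -86.0], [141.0, -84.0]]
knife handle [ 673. -418.   15.]
```

Call:
carry_out([
  {"gripper": 1,"tx": 0,"ty": 0,"tz": -0.058,"rx": 0,"ry": 0,"rz": 0},
  {"gripper": 1,"tx": 0,"ty": 0,"tz": -0.058,"rx": 0,"ry": 0,"rz": 0},
  {"gripper": 1,"tx": 0,"ty": 0,"tz": 0,"rx": 0,"ry": 0,"rz": 0},
  {"gripper": 1,"tx": -0.017,"ty": 0.0106,"tz": 0,"rx": 0,"ry": 0,"rz": 0},
  {"gripper": 1,"tx": -0.017,"ty": 0.0106,"tz": 0,"rx": 0,"ry": 0,"rz": 0},
  {"gripper": 1,"tx": -0.0085,"ty": 0.0053,"tz": 0,"rx": 0,"ry": 0,"rz": 0},
  {"gripper": 1,"tx": -0.0085,"ty": 0.0053,"tz": 0,"rx": 0,"ry": 0,"rz": 0},
])

```text
time: 18.32
eef_pos: [561.4, -374.2, 90.3]
tool_rot: [0.874, 0.485, 0.006, 0.013]
wrist_force: [3.7, -2.9, 3.7]
finger_gap: 0.3
grip_force: 2.7
```

Call:
carry_out([
  {"gripper": 1,"tx": -0.0085,"ty": 0.0053,"tz": 0,"rx": 0,"ry": 0,"rz": 0},
  {"gripper": 1,"tx": -0.0085,"ty": 0.0053,"tz": 0,"rx": 0,"ry": 0,"rz": 0},
  {"gripper": 1,"tx": -0.0085,"ty": 0.0053,"tz": 0,"rx": 0,"ry": 0,"rz": 0},
  {"gripper": 1,"tx": -0.0085,"ty": 0.0053,"tz": 0,"rx": 0,"ry": 0,"rz": 0},
  {"gripper": 1,"tx": -0.0085,"ty": 0.0053,"tz": 0,"rx": 0,"ry": 0,"rz": 0},
  {"gripper": 1,"tx": -0.0085,"ty": 0.0053,"tz": 0,"rx": 0,"ry": 0,"rz": 0},
  {"gripper": 1,"tx": -0.0085,"ty": 0.0053,"tz": 0,"rx": 0,"ry": 0,"rz": 0},
  {"gripper": 1,"tx": -0.0085,"ty": 0.0053,"tz": 0,"rx": 0,"ry": 0,"rz": 0},
])

```text
time: 19.32
eef_pos: [485.3, -325.4, 76.2]
tool_rot: [0.874, 0.485, -0.0, -0.001]
wrist_force: [1.4, -1.3, 0.6]
finger_gap: 0.5
grip_force: 0.9
```

Call:
carry_out([
  {"gripper": 1,"tx": -0.0085,"ty": 0.0053,"tz": 0,"rx": 0,"ry": 0,"rz": 0},
  {"gripper": 1,"tx": -0.0085,"ty": 0.0053,"tz": 0,"rx": 0,"ry": 0,"rz": 0},
  {"gripper": 1,"tx": -0.0085,"ty": 0.0053,"tz": 0,"rx": 0,"ry": 0,"rz": 0},
  {"gripper": 1,"tx": -0.0085,"ty": 0.0053,"tz": 0,"rx": 0,"ry": 0,"rz": 0},
  {"gripper": 1,"tx": -0.0085,"ty": 0.0053,"tz": 0,"rx": 0,"ry": 0,"rz": 0},
  {"gripper": 1,"tx": 0,"ty": 0,"tz": -0.008,"rx": 0,"ry": 0,"rz": 0},
  {"gripper": 1,"tx": 0,"ty": 0,"tz": -0.008,"rx": 0,"ry": 0,"rz": 0},
  {"gripper": 1,"tx": 0,"ty": 0,"tz": -0.008,"rx": 0,"ry": 0,"rz": 0},
  {"gripper": 1,"tx": 0,"ty": 0,"tz": -0.006,"rx": 0,"ry": 0,"rz": 0},
  {"gripper": 1,"tx": 0,"ty": 0,"tz": -0.004,"rx": 0,"ry": 0,"rz": 0},
  {"gripper": 1,"tx": 0,"ty": 0,"tz": 0,"rx": 0,"ry": 0,"rz": 0},
])

```text
time: 20.7
eef_pos: [443.7, -299.5, 42.1]
tool_rot: [0.874, 0.485, -0.0, -0.0]
wrist_force: [0.3, 0.6, 0.9]
finger_gap: 0.5
grip_force: 0.0
```

Call:
carry_out([
  {"gripper": 1,"tx": 0,"ty": 0,"tz": -0.002,"rx": 0,"ry": 0,"rz": 0},
  {"gripper": 1,"tx": 0,"ty": 0,"tz": -0.0015,"rx": 0,"ry": 0,"rz": 0},
  {"gripper": 1,"tx": 0,"ty": 0,"tz": -0.001,"rx": 0,"ry": 0,"rz": 0},
  {"gripper": 1,"tx": 0,"ty": 0,"tz": 0,"rx": 0,"ry": 0,"rz": 0},
])

```text
time: 21.2
eef_pos: [443.7, -299.6, 38.3]
tool_rot: [0.874, 0.485, 0.0, 0.0]
wrist_force: [-1.1, -0.0, 0.4]
finger_gap: 0.1
grip_force: 0.4
```

Call:
carry_out([
  {"gripper": 1,"tx": 0,"ty": 0,"tz": -0.001,"rx": 0,"ry": 0,"rz": 0},
  {"gripper": 1,"tx": 0,"ty": 0,"tz": -0.001,"rx": 0,"ry": 0,"rz": 0},
  {"gripper": 1,"tx": 0,"ty": 0,"tz": 0,"rx": 0,"ry": 0,"rz": 0},
  {"gripper": 1,"tx": 0,"ty": 0,"tz": 0,"rx": 0,"ry": 0,"rz": 0},
])

```text
time: 21.7
eef_pos: [443.8, -299.7, 38.2]
tool_rot: [0.874, 0.485, 0.0, 0.0]
wrist_force: [-3.9, 3.3, 9.3]
finger_gap: 0.5
grip_force: 4.6
```

Call:
carry_out([
  {"gripper": 1,"tx": 0,"ty": 0,"tz": 0.031,"rx": 0,"ry": 0,"rz": 0},
  {"gripper": 1,"tx": 0,"ty": 0,"tz": 0.031,"rx": 0,"ry": 0,"rz": 0},
  {"gripper": 1,"tx": -0.0394,"ty": 0.0093,"tz": 0,"rx": 0,"ry": 0,"rz": 0},
  {"gripper": 1,"tx": -0.0394,"ty": 0.0093,"tz": 0,"rx": 0,"ry": 0,"rz": 0},
  {"gripper": 1,"tx": 0,"ty": 0,"tz": 0,"rx": 0,"ry": 0,"rz": 0},
  {"gripper": 1,"tx": 0,"ty": 0,"tz": 0,"rx": 0,"ry": 0,"rz": 0},
])

```text
time: 22.45
eef_pos: [365.5, -281.3, 98.4]
tool_rot: [0.874, 0.485, 0.0, 0.001]
wrist_force: [0.3, -0.3, 0.2]
finger_gap: 0.3
grip_force: 0.0
```

```bash
python3 - <<'E'
from h import *
s=ctrl.get_state();print(s["eef_pos"])
im=ctrl.camera("top");cv2.imwrite("pics/t2.png",im[:,:,::-1])
hsv=cv2.cvtColor(im,cv2.COLOR_RGB2HSV)[225:285,270:360]
m=cv2.inRange(hsv,(20,110,110),(35,255,255));c=cam("top")
a=np.radians(58.1);uy=np.array([np.cos(a),np.sin(a)]);ux=np.array([np.sin(a),-np.cos(a)]);o=np.array([452.3,-303.7])
ys,xs=np.nonzero(m);print(len(xs))
if len(xs):
    P=np.array([((ray(c,(x+270,y+225),47)[:2]-o)@np.array([ux,uy]).T) for x,y in zip(xs,ys)]);print(P.min(0),P.max(0),P.mean(0))
E
```

```text
[ 365.45008316 -281.32078099   98.42949924]
0
```

Call:
carry_out([
  {"gripper": 1,"tx": 0,"ty": 0,"tz": -0.025,"rx": 0,"ry": 0,"rz": 0},
  {"gripper": 1,"tx": 0,"ty": 0,"tz": -0.0245,"rx": 0,"ry": 0,"rz": 0},
  {"gripper": 1,"tx": 0,"ty": 0,"tz": 0,"rx": 0,"ry": 0,"rz": 0},
  {"gripper": 1,"tx": 0.0085,"ty": -0.0053,"tz": 0,"rx": 0,"ry": 0,"rz": 0},
  {"gripper": 1,"tx": 0.0045,"ty": -0.0086,"tz": 0,"rx": 0,"ry": 0,"rz": 0},
  {"gripper": 1,"tx": 0.006,"ty": -0.004,"tz": 0,"rx": 0,"ry": 0,"rz": 0},
  {"gripper": 1,"tx": 0.006,"ty": -0.004,"tz": 0,"rx": 0,"ry": 0,"rz": 0},
])

```text
time: 23.38
eef_pos: [390.3, -303.6, 49.2]
tool_rot: [0.874, 0.485, -0.0, 0.0]
wrist_force: [-1.9, 2.6, 2.8]
finger_gap: 0.3
grip_force: 1.2
```

Call:
carry_out([
  {"gripper": 1,"tx": 0.0065,"ty": -0.0007,"tz": 0,"rx": 0,"ry": 0,"rz": 0},
  {"gripper": 1,"tx": 0.0065,"ty": -0.0007,"tz": 0,"rx": 0,"ry": 0,"rz": 0},
  {"gripper": 1,"tx": 0.008,"ty": 0.0035,"tz": 0,"rx": 0,"ry": 0,"rz": 0},
  {"gripper": 1,"tx": 0.008,"ty": 0.0035,"tz": 0,"rx": 0,"ry": 0,"rz": 0},
  {"gripper": 1,"tx": 0,"ty": 0,"tz": 0,"rx": 0,"ry": 0,"rz": 0},
])

```text
time: 24.0
eef_pos: [418.1, -298.0, 48.5]
tool_rot: [0.874, 0.486, -0.002, 0.0]
wrist_force: [-5.5, -2.2, 0.3]
finger_gap: 0.2
grip_force: 2.4
```

Call:
carry_out([
  {"gripper": 1,"tx": 0.001,"ty": 0.0017,"tz": 0,"rx": 0,"ry": 0,"rz": 0},
  {"gripper": 1,"tx": 0,"ty": 0,"tz": 0,"rx": 0,"ry": 0,"rz": 0},
  {"gripper": 1,"tx": 0,"ty": 0,"tz": 0,"rx": 0,"ry": 0,"rz": 0},
])

```text
time: 24.38
eef_pos: [418.1, -297.8, 48.5]
tool_rot: [0.874, 0.485, -0.003, 0.001]
wrist_force: [-6.8, -6.3, -0.3]
finger_gap: 0.6
grip_force: 4.3
```

Call:
carry_out([
  {"gripper": 1,"tx": -0.004,"ty": -0.007,"tz": 0,"rx": 0,"ry": 0,"rz": 0},
  {"gripper": 1,"tx": 0,"ty": 0,"tz": 0.04,"rx": 0,"ry": 0,"rz": 0},
  {"gripper": 1,"tx": 0,"ty": 0,"tz": 0.06,"rx": 0,"ry": 0,"rz": 0},
  {"gripper": 1,"tx": -0.032,"ty": -0.051,"tz": 0.04,"rx": 0,"ry": 0,"rz": 0},
  {"gripper": 1,"tx": 0,"ty": 0,"tz": 0,"rx": 0,"ry": 0,"rz": 0},
  {"gripper": 1,"tx": 0,"ty": 0,"tz": 0,"rx": 0,"ry": 0,"rz": 0},
  {"gripper": 1,"tx": 0,"ty": 0,"tz": 0,"rx": 0,"ry": 0,"rz": 0},
])

```text
time: 25.25
eef_pos: [388.4, -345.2, 181.4]
tool_rot: [0.874, 0.486, 0.0, -0.002]
wrist_force: [0.4, -0.8, -0.1]
finger_gap: 0.7
grip_force: 0.0
```

```bash
python3 - <<'E'
from h import *
s=shot("w8");print(s["eef_pos"],s["wrist_force"].round(1))
c=cam("wrist",s)
a=np.radians(58.1);uy=np.array([np.cos(a),np.sin(a)]);ux=np.array([np.sin(a),-np.cos(a)]);o=np.array([452.3,-303.7])
W=lambda x,y,z:proj(c,[*(o+x*ux+y*uy),z])
print("pivot",W(-59,0,50),"tip",W(-23,0,50))
im=cv2.imread("pics/w8.png");h=cv2.cvtColor(im,cv2.COLOR_BGR2HSV)
m=cv2.inRange(h,(19,120,120),(35,255,255))
n,l,st,ce=cv2.connectedComponentsWithStats(m)
for i in range(1,n):
    if st[i,4]>40: print(st[i],ce[i].round(),[((ray(c,p,48)[:2]-o)@np.array([ux,uy]).T).round(1).tolist() for p in (st[i,:2],st[i,:2]+st[i,2:4])])
# lid edges: expected px of shut lid corners
for x,y,z in[(-49,90,38),(62,90,38),(-49,-90,38),(62,-90,38)]:print((x,y),W(x,y,z).round())
e=cv2.Canny(im,40,100);L=cv2.HoughLinesP(e,1,np.pi/180,50,minLineLength=60,maxLineGap=6)
for q in (L[:,0] if L is not None else []):
    if q[1]<260 and q[3]<260: print(q,[((ray(c,p,38)[:2]-o)@np.array([ux,uy]).T).round(0).tolist() for p in(q[:2],q[2:])])
E
```

```text
[ 388.35212902 -345.22312425  181.43105824] [ 0.4 -0.8 -0.1]
pivot [255.09411121 132.71031386] tip [289.65986958 132.74685821]
[357  66  16  34 457] [364.  82.] [[43.1, 64.1], [61.6, 32.4]]
[247 125  49  17 487] [275. 133.] [[-67.4, 7.7], [-16.2, -9.5]]
[351 163  15  30 378] [358. 178.] [[43.3, -31.6], [62.1, -64.6]]
[274 312   3  39  93] [275. 332.] [[-40.4, -216.5], [-36.8, -274.7]]
[285 312   3  40  88] [286. 331.] [[-26.7, -216.4], [-22.5, -276.2]]
(-49, 90) [264.  40.]
(62, 90) [375.  40.]
(-49, -90) [266. 212.]
(62, -90) [362. 212.]
[107  25 256 239] [[-204.0, 103.0], [-62.0, -123.0]]
[416 231 557 156] [[128.0, -113.0], [272.0, -25.0]]
[277 190 277  75] [[-36.0, -64.0], [-36.0, 57.0]]
[  0 203 139 166] [[-357.0, -79.0], [-190.0, -36.0]]
[368 106 372  42] [[60.0, 27.0], [59.0, 88.0]]
[ 91   1 153  90] [[-217.0, 124.0], [-166.0, 43.0]]
[264  42 265 129] [[-49.0, 88.0], [-49.0, 4.0]]
[155  95 260 245] [[-164.0, 38.0], [-57.0, -131.0]]
[ 1 26 66 49] [[-310.0, 102.0], [-249.0, 82.0]]
[  1  93  55 159] [[-325.0, 40.0], [-283.0, -29.0]]
[174 123 246 143] [[-147.0, 10.0], [-70.0, -11.0]]
[278 199 350 199] [[-35.0, -74.0], [47.0, -74.0]]
[184 129 253 148] [[-137.0, 4.0], [-63.0, -17.0]]
[317 222 319 161] [[10.0, -102.0], [10.0, -31.0]]
```

The turnbutton now spans case x from -67 to -16 at y≈0, so it stands square. The lid's free edge is at x = -49, so it is shut. Handing in.

```bash
python3 -c "
from workcell import ctrl
print(ctrl.hand_in())"
```

```text
the job is handed in; nothing more can be done
None
```

The job is handed in: the caliper is closed and home in its bed, the lid is shut and the turnbutton stands square over its edge; the hand-in gave no verdict, and I did not re-measure the steel block.

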